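# Find the loaded test cartridge and show it to the code reader

## Task

Of the two amber test cartridges in the blue tray one holds a steel reference core and the other a plastic dummy, and only their weight tells which: lift each in turn clear of the tray, and set the lighter one back standing in the tray; do not drop a cartridge or tip one over. Then present the heavier one to the code reader: hold it upright, not touching the reader, its base some two to five centimetres above the middle of the reader's glass, and finish while still holding it there. Do not push the tube rack, the jar or the orange cup about.

Things in the scene. Friction and masses are not known exactly. Their poses are not given: they have to be found in the camera images.
- cartridge_a: Loose amber opaque cartridge, looks just like the other: 64 mm (its x) by 40 mm (its y; grip these faces from above, about 60 mm up), shoulder 78 mm up; white cap, 30 mm across, 14 mm off-centre to +x, top 102 mm up. Origin: centre of the underside, z up; stands upright in the tray. One weighs 0.10 to 0.14 kg, the other 0.32 to 0.42, either may be the heavy one. The core inside rattles by 2 mm.
- cartridge_b: Loose amber opaque cartridge, looks just like the other: 64 mm (its x) by 40 mm (its y; grip these faces from above, about 60 mm up), shoulder 78 mm up; white cap, 30 mm across, 14 mm off-centre to +x, top 102 mm up. Origin: centre of the underside, z up; stands upright in the tray. One weighs 0.10 to 0.14 kg, the other 0.32 to 0.42, either may be the heavy one. The core inside rattles by 2 mm.
- tray: Blue tray fixed to the table, 150 mm (x) by 280 mm (y), rim 12 mm high, walls and floor 4 mm thick. Origin: centre of its underside on the table. The two cartridges stand in it side by side along its y axis, about 130 mm apart, their 40 mm width roughly along the tray's y.
- reader: Code reader fixed to the table: grey block 150 mm (x) by 120 mm (y), 50 mm high, black top with a square blue-green glass (84 mm) bearing a thin red frame. Origin: centre of its underside.
- reader_glass (a point): Centre of the reader's glass, on its upper face, 50 mm above the table; z up.
- tube_rack: Bystander: loose white rack, 50 x 130 mm, with ten tubes with yellow and purple caps, 76 mm tall. Origin: centre of the underside.
- wipes_jar: Bystander: loose white jar with a green cap, 68 mm across, 85 mm tall. Origin: centre of the underside.
- sample_cup: Bystander: loose orange open cup, 56 mm across, 50 mm tall. Origin: centre of the underside.
Mind the look-alikes: they are no part of the job. Of the things that look like the reader, take the one that is farthest to the robot's right at the start.

How it is judged (in metres and radians):
On the way, in this order (a step that is already met when the one before it is completed fails the run):
1. the lighter cartridge is lifted clear of the tray in the fingers, while the heavier stands in the tray (which may have been lifted before) ((((z of cartridge_b in the frame of tray above 0.016 m and contact force between the fingers and cartridge_b above 0.5 N and contact force between cartridge_b and tray below 0.05 N and angle between cartridge_b's own z axis and vertical below 0.35 rad) and x of cartridge_a in the frame of tray between -0.06 and 0.06 m and y of cartridge_a in the frame of tray between -0.125 and 0.125 m and z of cartridge_a in the frame of tray below 0.008 m and angle between cartridge_a's own z axis and vertical below 0.1 rad and contact force between the fingers and cartridge_a below 0.05 N and linear speed of cartridge_a below 0.03 m/s and contact force between cartridge_a and tray above 2.3 N) or ((z of cartridge_a in the frame of tray above 0.016 m and contact force between the fingers and cartridge_a above 0.5 N and contact force between cartridge_a and tray below 0.05 N and angle between cartridge_a's own z axis and vertical below 0.35 rad) and x of cartridge_b in the frame of tray between -0.06 and 0.06 m and y of cartridge_b in the frame of tray between -0.125 and 0.125 m and z of cartridge_b in the frame of tray below 0.008 m and angle between cartridge_b's own z axis and vertical below 0.1 rad and contact force between the fingers and cartridge_b below 0.05 N and linear speed of cartridge_b below 0.03 m/s and contact force between cartridge_b and tray above 2.3 N))), for 0.2 s.
2. both stand upright in the tray again, let go (x of cartridge_a in the frame of tray between -0.06 and 0.06 m and y of cartridge_a in the frame of tray between -0.125 and 0.125 m and z of each of cartridge_a, cartridge_b in the frame of tray below 0.008 m and angle between each of cartridge_a, cartridge_b's own z axis and vertical below 0.1 rad and contact force between the fingers and cartridge_a below 0.05 N and linear speed of each of cartridge_a, cartridge_b below 0.03 m/s and x of cartridge_b in the frame of tray between -0.06 and 0.06 m and y of cartridge_b in the frame of tray between -0.125 and 0.125 m and contact force between the fingers and cartridge_b below 0.05 N), for 0.1 s.
3. the heavier cartridge is lifted clear of the tray in the fingers, while the lighter stands in the tray ((((z of cartridge_a in the frame of tray above 0.016 m and contact force between the fingers and cartridge_a above 0.5 N and contact force between cartridge_a and tray below 0.05 N and angle between cartridge_a's own z axis and vertical below 0.35 rad) and x of cartridge_b in the frame of tray between -0.06 and 0.06 m and y of cartridge_b in the frame of tray between -0.125 and 0.125 m and z of cartridge_b in the frame of tray below 0.008 m and angle between cartridge_b's own z axis and vertical below 0.1 rad and contact force between the fingers and cartridge_b below 0.05 N and linear speed of cartridge_b below 0.03 m/s and contact force between cartridge_b and tray between 0.5 and 2 N) or ((z of cartridge_b in the frame of tray above 0.016 m and contact force between the fingers and cartridge_b above 0.5 N and contact force between cartridge_b and tray below 0.05 N and angle between cartridge_b's own z axis and vertical below 0.35 rad) and x of cartridge_a in the frame of tray between -0.06 and 0.06 m and y of cartridge_a in the frame of tray between -0.125 and 0.125 m and z of cartridge_a in the frame of tray below 0.008 m and angle between cartridge_a's own z axis and vertical below 0.1 rad and contact force between the fingers and cartridge_a below 0.05 N and linear speed of cartridge_a below 0.03 m/s and contact force between cartridge_a and tray between 0.5 and 2 N))), for 0.2 s.
At the end, for the whole second after the job is handed in: Heavier cartridge held still in the fingers, upright within 0.2 rad, base 10 to 80 mm above the reader's glass and within 30 mm of its centre, touching neither reader, tray nor other cartridge; lighter cartridge released, at rest, upright within 0.1 rad on the tray's floor (((horizontal distance between cartridge_a and reader_glass below 0.03 m and z of cartridge_a in the frame of reader_glass between 0.01 and 0.08 m and angle between cartridge_a's own z axis and vertical below 0.2 rad and contact force between the fingers and cartridge_a above 0.5 N and contact force between cartridge_a and reader below 0.05 N and contact force between each of cartridge_a, the fingers and cartridge_b below 0.05 N and contact force between cartridge_a and tray below 0.05 N and linear speed of each of cartridge_a, cartridge_b below 0.03 m/s and x of cartridge_b in the frame of tray between -0.06 and 0.06 m and y of cartridge_b in the frame of tray between -0.125 and 0.125 m and z of cartridge_b in the frame of tray below 0.008 m and angle between cartridge_b's own z axis and vertical below 0.1 rad and contact force between cartridge_b and tray between 0.5 and 2 N) or (horizontal distance between cartridge_b and reader_glass below 0.03 m and z of cartridge_b in the frame of reader_glass between 0.01 and 0.08 m and angle between cartridge_b's own z axis and vertical below 0.2 rad and contact force between the fingers and cartridge_b above 0.5 N and contact force between cartridge_b and reader below 0.05 N and contact force between each of cartridge_b, the fingers and cartridge_a below 0.05 N and contact force between cartridge_b and tray below 0.05 N and linear speed of each of cartridge_b, cartridge_a below 0.03 m/s and x of cartridge_a in the frame of tray between -0.06 and 0.06 m and y of cartridge_a in the frame of tray between -0.125 and 0.125 m and z of cartridge_a in the frame of tray below 0.008 m and angle between cartridge_a's own z axis and vertical below 0.1 rad and contact force between cartridge_a and tray between 0.5 and 2 N))); the arm keeps its last pose, push and grip.
It fails at once if a cartridge is tipped more than 0.6 rad (angle between any of cartridge_a, cartridge_b's own z axis and vertical above 0.6 rad).
It fails at once if a cartridge is let fall: its base over 20 mm above the table, touched by neither fingers, tray, reader nor the other cartridge ((height (world z) of cartridge_a above 0.02 m and contact force between cartridge_a and the fingers below 0.02 N and contact force between cartridge_a and tray below 0.02 N and contact force between cartridge_a and reader below 0.02 N and contact force between cartridge_a and cartridge_b below 0.02 N) or (height (world z) of cartridge_b above 0.02 m and contact force between cartridge_b and the fingers below 0.02 N and contact force between cartridge_b and tray below 0.02 N and contact force between cartridge_b and reader below 0.02 N and contact force between cartridge_b and cartridge_a below 0.02 N)).
It fails at once if the tube rack, the jar or the cup is moved by more than 30 mm or tipped over (distance of any of tube_rack, wipes_jar, sample_cup from where it was at the start of the episode above 0.03 m or angle between any of tube_rack, wipes_jar, sample_cup's own z axis and vertical above 0.6 rad).
It also fails if it takes over 72 s, if anything falls off the work surface, if the arm or the gripper's body presses on something with over 40 N, if the wrist force passes 120 N, or if a joint passes its speed limit or range.

## Robot

A 6-joint arm with a two-finger parallel gripper is mounted at the origin on the work surface. World frame = base frame: x ahead of the robot, y to its left, z up, the work surface at z = 0. Lengths are in mm, angles in rad, forces in N, time in s.
With the tool pointing down it reaches from about 350 to 775 mm from the base axis. Payload 7.3 kg.
Tool frame: the origin (TCP) lies midway between the tips of the shut fingers; the grasp point (between the pads) lies 19 mm behind it (bot.hold_point_z is the distance from the TCP to the grasp point, in mm); z points along the fingers, y is the direction in which the jaws open and shut (so a half turn about z gives the same grasp; the last joint's range is limited). The gripper opens to 92 mm and grips with 3 to 60 N. Pads are 19 mm wide; open, the fingers measure 130 mm over their backs; the gripper's body (75 mm by 190 mm) begins 47 mm behind the grasp point.
Start: joints at [-1.312, 0.342, 1.524, -0, 1.275, -0.146], TCP at [206.787, -482.581, 226.741] pointing down, gripper open.
Joint ranges: [-2.53, 2.53], [-0.77, 2.02], [0.04, 2.7], [-1, 4.14], [0.28, 2.66], [-3.11, 3.11]. Speed limits (rad/s): [2.57, 2.57, 3.14, 3.14, 3.14, 3.14].

## Interface

Orientations are given as [roll, pitch, yaw] about the fixed x, y, z axes, in that order (R = Rz(yaw) Ry(pitch) Rx(roll)).
In Python, from plant import bot gives the robot as it stands.
- The arm moves only by the tool servo_tool, never from a script. Its argument "series" is a list of rows, each a list of 5 numbers: the opening, from 0 (shut) to 1 (fully open), then the shift along the tool's x, y, z each as a share of 50 mm, from -1 to 1, then the turn about the tool's z as a share of 90 degrees, from -1 to 1. In form: [[gripper, tx, ty, tz, spin], ...]. A call has 1 to 20 rows; each row shifts and turns the commanded pose from where the row before left it, along the tool's axes as they then stand; what a row does not reach is not made up. A row lasts 1/8 s, in which the tool goes at most 62.5 mm and 10.7 degrees, less where a joint would pass 70% of its speed; a pose out of reach is approached as far as the arm can. A call with a number of a shift or a turn outside -1 to 1 is refused whole. A call with a gripper value outside its range is refused whole. The fingers move at their own pace and stop on an object; the grip force is fixed at half the most. Time passes only in rows, so rows that do not move let the fingers close. It gives the time, the measured TCP pose, the force and the opening at its end, in the units of the state.
- bot.get_obs(): the state, without advancing time (a new reading comes with each control period).
- bot.capture(name): name is "scene" or "top" or "wrist"; returns the picture (480x640x3 uint8, red, green, blue); there is no depth.
- bot.camera_model(name): a dict with "mtx" (3x3 intrinsics, pixels), "world_from_camera" (4x4, takes a point from camera to world coordinates). Camera axes: x right, y up, looking along -z (the intrinsics and any distortion apply to the point x, -y, -z); pixel columns grow to the right and rows downward; lengths in mm; the calibration is good to about 2 mm. A picture is of the moment at which its call begins: read the wrist's pose just before it. camera_model takes no time and is no camera call; for the wrist camera it gives the pose at the moment of the call.
- bot.close_job(): hands the job in, once; it reports no verdict.
Trained networks look in the newest picture that a camera, given by its name, has taken for a name from the list of things; names that differ only in an ending like _2 or _b are one class to them, and where a whole thing is asked for, a point or a joint stands for the part that bears it (a point fixed in the world has none). Each returns a list of dicts, best first, with "p" (0 to 1); they miss things now and then, are a little off and sometimes report something else, mostly with a low value. They report only what shows in the picture. A call takes as long as a camera call. They do not tell look-alikes from the thing itself.
- bot.outline_of(camera, label): "mask" (480x640 bool, what is visible of it).
- bot.pinpoint(camera, label): "point" ([x, y, z] in mm, in the coordinates of the camera as it stood for that picture, good to about 4 mm: a listed point, or the origin of a listed thing).
The state is a dict: "time": time; "joint_positions": joint angles; "dq": joint speeds; "tau": joint torques, N m; "tool_pos": TCP position; "tcp_rot": TCP orientation; "contact_force": force on the tool from outside, world axes, zero at the start; "moment": the same for the moment, N m; "grip_width": finger opening in mm.
Only numpy, scipy, OpenCV 4.12 (cv2) and the standard library are available. Lean on these libraries where they do the work, as an engineer would, in place of code of your own. Each camera call takes 0.05 s, during which the arm holds its last target.

## Working session

There is one attempt and no reset: what is moved stays moved. The work goes in short steps, Python scripts to look and compute and a tool call to move; the robot and the scene stay as the last step left them, time stands still between calls to the robot, and variables do not carry over. Pictures are saved under pics/ and viewed, and the job is handed in when it is done.

Besides the shell and the picture viewer there is one more tool, called by a JSON object that holds its "method" and its "body", one argument or row to a line. servo_tool: Moves the arm, as the interface text tells. Shift numbers are shares of 50 mm and turn numbers shares of 90 degrees, none past 1 either way. Its arguments: {"type":"object","properties":{"series":{"type":"array"}},"required":["series"]}

```bash
ls; mkdir -p pics; python3 - <<'E'
from plant import bot
import cv2, numpy as np
print(bot.get_obs(), bot.hold_point_z)
for n in ["scene","top","wrist"]:
    im=bot.capture(n); cv2.imwrite(f"pics/{n}0.png",im[:,:,::-1])
    m=bot.camera_model(n); W=np.array(m["world_from_camera"]); print(n,np.array(m["mtx"]).tolist(),W.round(3).tolist(),[k for k in m])
    for l in ["cartridge_a","tray","reader","reader_glass","tube_rack","wipes_jar","sample_cup"]:
        for d in bot.pinpoint(n,l):
            p=W@np.r_[d["point"],1]; print(n,l,round(d["p"],2),p[:3].round(0))
E
```

```text
pics
{'time': 0.0, 'joint_positions': array([-1.31202355e+00,  3.42717136e-01,  1.52501985e+00, -1.57552475e-05,
        1.27541184e+00, -1.46002865e-01]), 'dq': array([ 0.0008115 , -0.00027492,  0.00043375,  0.00091836,  0.00041348,
       -0.00118542]), 'tau': array([-2.71309573e-04, -4.31241453e+01, -2.44221890e+01,  7.17856502e-02,
        5.59134583e-02, -1.18018629e-04]), 'tool_pos': array([ 206.65919035, -482.16460648,  226.04688266]), 'tcp_rot': array([-3.14005085e+00, -2.11493892e-04,  4.04780077e-01]), 'contact_force': array([ 0.1559478 , -0.23009249,  0.04704278]), 'moment': array([-0.01368042, -0.0210055 ,  0.00229439]), 'grip_width': 91.8272708163895} 18.8
scene [[505.83142273207466, 0.0, 332.2822115109638], [0.0, 505.83142273207466, 241.9301152954631], [0.0, 0.0, 1.0]] [[-0.233, -0.607, 0.76, 1255.49], [0.972, -0.139, 0.187, 161.633], [-0.008, 0.782, 0.623, 695.552], [0.0, 0.0, 0.0, 1.0]] ['mtx', 'world_from_camera']
scene cartridge_a 0.76 [473.  86.   2.]
scene cartridge_a 0.34 [ 748. -155.   -2.]
scene tray 0.88 [498. 141.   8.]
scene tray 0.26 [764.  -4.  -0.]
scene 
[... 503 characters left out ...]
0]] ['mtx', 'world_from_camera']
top cartridge_a 0.75 [473.  85.   1.]
top cartridge_a 0.75 [514. 217.   2.]
top tray 0.79 [496. 145.   2.]
top reader 0.87 [250. 262.   2.]
top reader 0.61 [ 751. -157.    1.]
top reader 0.56 [ 558. -174.   -3.]
top reader_glass 0.96 [251. 261.  50.]
top reader_glass 0.67 [ 559. -176.   45.]
top tube_rack 0.96 [ 747. -159.    2.]
top wipes_jar 0.59 [750. 180.   0.]
top sample_cup 0.86 [759.  -9.   1.]
wrist [[344.9653412138042, 0.0, 324.4253842343074], [0.0, 344.9653412138042, 236.86904601016178], [0.0, 0.0, 1.0]] [[0.394, 0.883, 0.257, 275.021], [-0.919, 0.378, 0.11, -452.965], [-0.0, -0.279, 0.96, 385.087], [0.0, 0.0, 0.0, 1.0]] ['mtx', 'world_from_camera']
```

View pics/top0.png

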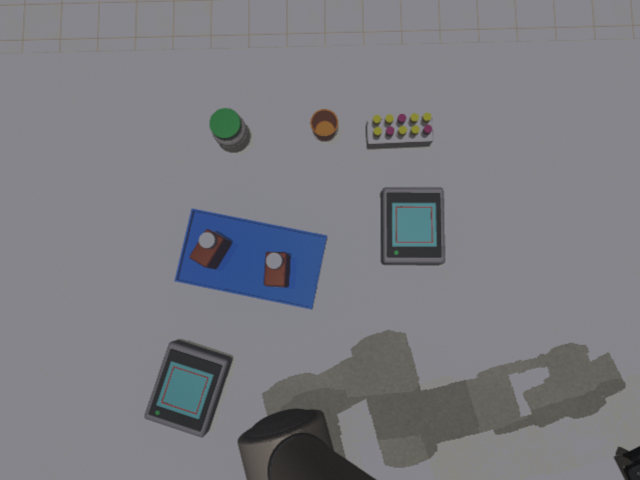

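View pics/scene0.png

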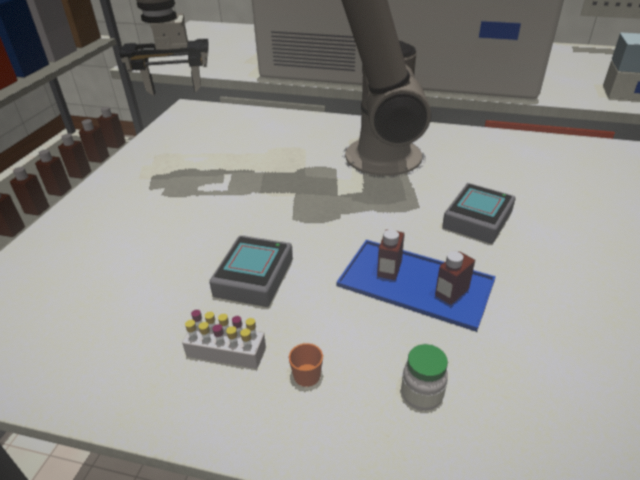

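The top picture shows the cartridges at about (210,250) and (277,268) in the blue tray. The reader farthest to the robot's right (-y) is the one at (414,226). Next I'll fit the cartridge and reader poses to the masks.

```bash
cat > h.py <<'E'
from plant import bot
import cv2, numpy as np
from scipy.optimize import minimize
def proj(cm,P):
    W=np.array(cm["world_from_camera"]); K=np.array(cm["mtx"])
    c=(np.c_[P,np.ones(len(P))]@np.linalg.inv(W).T)[:,:3]*[1,-1,-1]
    q=c@K.T; return q[:,:2]/q[:,2:]
def cart(x,y,yaw,z0=4):
    b=np.array([[sx*32,sy*20,z] for sx in(-1,1) for sy in(-1,1) for z in(0,78)],float)
    t=np.linspace(0,2*np.pi,24,endpoint=False)
    c=np.array([[14+15*np.cos(a),15*np.sin(a),z] for a in t for z in(78,102)])
    R=np.array([[np.cos(yaw),-np.sin(yaw),0],[np.sin(yaw),np.cos(yaw),0],[0,0,1]])
    return [p@R.T+[x,y,z0] for p in(b,c)]
def sil(cm,parts,S=4):
    m=np.zeros((480*S,640*S),np.uint8)
    for p in parts:
        h=cv2.convexHull(((proj(cm,p)+.5)*S).astype(np.float32)); cv2.fillPoly(m,[np.round(h).astype(np.int32)],1)
    return cv2.resize(m.astype(np.float32),(640,480),interpolation=cv2.INTER_AREA)
def fit(masks,x0,z0=4):
    def cost(v):
        c=0
        for cm,m in masks:
            s=sil(cm,cart(v[0],v[1],v[2],z0)); c+=1-np.minimum(s,m).sum()/np.maximum(s,m).sum()
        return c/len(masks)
    best=None
    for dy in(-.6,-.3,0,.3,.6):
        r=minimize(cost,[x0[0],x0[1],x0[2]+dy],method="Nelder-Mead",options=dict(initial_simplex=[[x0[0]+a,x0[1]+b,x0[2]+dy+c] for a,b,c in((0,0,0),(6,0,0),(0,6,0),(0,0,.2))],maxiter=120))
        if best is None or r.fun<best.fun: best=r
    return best.x,best.fun
E
cat > a.py <<'E'
from h import *
ms={}
for n in["top","scene"]:
    im=bot.capture(n)
    ms[n]=[(d["p"],d["mask"]) for d in bot.outline_of(n,"cartridge_a")]
    for p,m in ms[n]: 
        ys,xs=np.nonzero(m); print(n,round(p,2),m.sum(),xs.mean().round(),ys.mean().round())
for x0 in((473,85,0),(514,217,-.4)):
    use=[]
    for n in ms:
        cm=bot.camera_model(n); s=sil(cm,cart(*x0))
        b=max(ms[n],key=lambda pm:np.minimum(s,pm[1]).sum())
        if np.minimum(s,b[1]).sum()>.4*s.sum(): use.append((n,cm,b[1].astype(np.float32)))
    print(x0,"both",[u[0] for u in use],fit([u[1:] for u in use],x0))
    for u in use: print(u[0],fit([u[1:]],x0))
cm=bot.camera_model("top")
E
python3 a.py
```

```text
top 0.84 875 276.0 270.0
top 0.65 1018 210.0 249.0
top 0.26 4988 411.0 226.0
scene 0.96 1125 390.0 254.0
scene 0.89 1440 454.0 276.0
scene 0.37 4287 252.0 270.0
(473, 85, 0) both ['top', 'scene'] (array([ 4.72141696e+02,  8.76616071e+01, -6.17995490e-02]), np.float64(0.06721106171607971))
top (array([ 4.72543692e+02,  8.72118426e+01, -4.14909819e-02]), np.float64(0.0621606707572937))
scene (array([ 4.70654885e+02,  8.80309344e+01, -5.46316738e-02]), np.float64(0.062065303325653076))
(514, 217, -0.4) both ['top', 'scene'] (array([ 5.14170740e+02,  2.15193235e+02, -4.81863044e-01]), np.float64(0.0929255485534668))
top (array([514.86571027, 215.2710372 ,  -0.52846087]), np.float64(0.0821266770362854))
scene (array([ 5.10732100e+02,  2.16496110e+02, -4.36521204e-01]), np.float64(0.07394450902938843))
```

```bash
python3 - <<'E'
import cv2
i=cv2.imread("pics/top0.png"); cv2.imwrite("pics/topcrop.png",cv2.resize(i[200:320,165:335],None,fx=4.5,fy=4.5,interpolation=cv2.INTER_CUBIC))
E
```

```text
(no output)
```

View pics/topcrop.png

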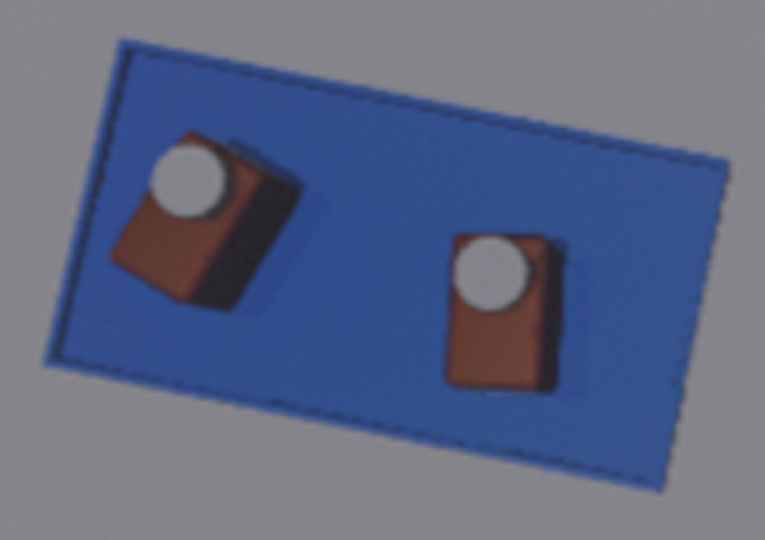

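```bash
cat > go.py <<'E'
import sys
from h import *
def plan(x,y,z,yaw,rows=None):
    o=bot.get_obs(); p=o["tool_pos"]; y0=o["tcp_rot"][2]
    sp=-(yaw-y0); sp=(sp+np.pi/2)%np.pi-np.pi/2
    yw=y0-sp; c,s=np.cos(yw),np.sin(yw); d=np.array([x,y,z])-p
    t=np.array([d[0]*c+d[1]*s,d[0]*s-d[1]*c,-d[2]])
    print("t",o["time"].round(2),"pos",p.round(1),"rpy",o["tcp_rot"].round(3),"F",o["contact_force"].round(2),"w",round(float(o["grip_width"]),1))
    print("spin share",round(sp/(np.pi/2),4),"then shift mm",t.round(1),"shares",(t/50).round(3))
if __name__=="__main__": plan(*map(float,sys.argv[1:5]))
E
python3 go.py 472 87.5 200 -0.05
```

```text
Traceback (most recent call last):
  File "go.py", line 10, in <module>
    if __name__=="__main__": plan(*map(float,sys.argv[1:5]))
                             ~~~~^^^^^^^^^^^^^^^^^^^^^^^^^^^
  File "go.py", line 8, in plan
    print("t",o["time"].round(2),"pos",p.round(1),"rpy",o["tcp_rot"].round(3),"F",o["contact_force"].round(2),"w",round(float(o["grip_width"]),1))
              ^^^^^^^^^^^^^^^
AttributeError: 'float' object has no attribute 'round'
```

```bash
sed -i 's/o\["time"\].round(2)/round(o["time"],2)/' go.py; python3 go.py 472 87.5 200 -0.05
```

```text
t 1.4 pos [ 206.8 -482.6  226.7] rpy [3.142 0.    0.405] F [-0.55  0.54  0.14] w 91.8
spin share 0.2895 then shift mm [ 236.4 -582.6   26.7] shares [  4.728 -11.652   0.535]
```

{"method": "servo_tool", "body": {
  "series": [
    [1, 0, 0, 0, 0.0965],
    [1, 0, 0, 0, 0.0965],
    [1, 0, 0, 0, 0.0965],
    [1, 0.364, -0.896, 0.041, 0],
    [1, 0.364, -0.896, 0.041, 0],
    [1, 0.364, -0.896, 0.041, 0],
    [1, 0.364, -0.896, 0.041, 0],
    [1, 0.364, -0.896, 0.041, 0],
    [1, 0.364, -0.896, 0.041, 0],
    [1, 0.364, -0.896, 0.041, 0],
    [1, 0.364, -0.896, 0.041, 0],
    [1, 0.364, -0.896, 0.041, 0],
    [1, 0.364, -0.896, 0.041, 0],
    [1, 0.364, -0.896, 0.041, 0],
    [1, 0.364, -0.896, 0.041, 0],
    [1, 0.364, -0.896, 0.041, 0],
    [1, 0, 0, 0, 0],
    [1, 0, 0, 0, 0]
  ]
}}

```text
time: 3.65
tool_pos: [471.8, 87.1, 199.9]
tcp_rot: [3.141, 0.001, -0.049]
contact_force: [0.0, -0.1, -0.4]
grip_width: 91.9
```

```bash
cat > w.py <<'E'
import sys
from go import *
def wl(x0,tag,z0=4):
    cm=bot.camera_model("wrist"); im=bot.capture("wrist"); v=im.copy()
    best=None
    for d in bot.outline_of("wrist","cartridge_a"):
        m=d["mask"].astype(np.float32); s=sil(cm,cart(*x0,z0)); ov=np.minimum(s,m).sum()/np.maximum(s,m).sum()
        ys,xs=np.nonzero(m); print("mask",round(d["p"],2),xs.min(),xs.max(),ys.min(),ys.max(),"iou",ov.round(2))
        if best is None or ov>best[0]: best=(ov,m)
    if best is not None and best[0]>.2:
        m=best[1]; f=fit([(cm,m)],x0,z0); print("fit",f[0].round(3),f[1].round(3))
        cs,_=cv2.findContours((sil(cm,cart(*f[0],z0))>.5).astype(np.uint8),cv2.RETR_EXTERNAL,cv2.CHAIN_APPROX_NONE); v=v.copy(); cv2.drawContours(v,cs,-1,(0,255,0),1)
    cv2.imwrite(f"pics/{tag}.png",v[:,:,::-1])
if __name__=="__main__": wl([float(a) for a in sys.argv[1:4]],sys.argv[4])
E
python3 w.py 472 87.5 -0.05 w1; python3 go.py 472 87.5 45 -0.05
```

```text
mask 0.62 300 350 180 264 iou 0.94
mask 0.62 129 224 140 229 iou 0.0
fit [ 4.72642e+02  8.71450e+01 -7.20000e-02] 0.052
t 3.75 pos [471.8  86.4 200.1] rpy [ 3.141  0.    -0.051] F [ 0.33 -0.58  0.27] w 92.1
spin share -0.0007 then shift mm [ 1.000e-01 -1.100e+00  1.551e+02] shares [ 2.000e-03 -2.200e-02  3.102e+00]
```

View pics/w1.png

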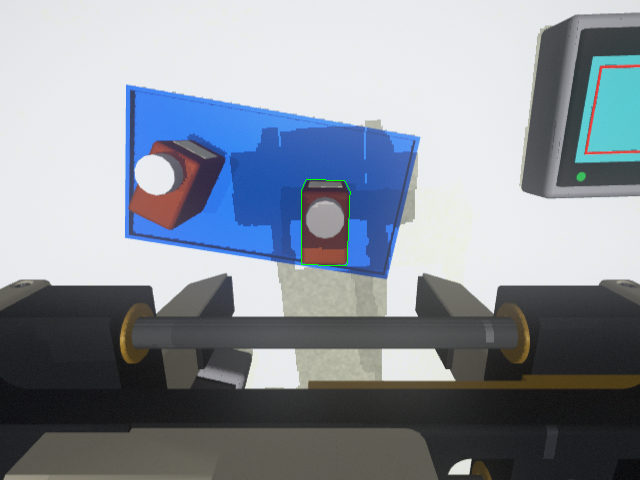

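The wrist view shows the right cartridge at pixels 300–350 × 180–264, and the fit overlay agrees with the other cameras. I'm descending and gripping it.

{"method": "servo_tool", "body": {
  "series": [
    [1, 0.01, -0.005, 0.5, 0.01],
    [1, 0, 0, 0.5, 0],
    [1, 0, 0, 0.5, 0],
    [1, 0, 0, 0.5, 0],
    [1, 0, 0, 0.5, 0],
    [1, 0, 0, 0.4, 0],
    [1, 0, 0, 0.18, 0],
    [1, 0, 0, 0, 0],
    [0, 0, 0, 0, 0],
    [0, 0, 0, 0, 0],
    [0, 0, 0, 0, 0],
    [0, 0, 0, 0, 0],
    [0, 0, 0, 0, 0],
    [0, 0, 0, 0, 0]
  ]
}}

```text
time: 5.5
tool_pos: [472.7, 87.4, 46.1]
tcp_rot: [3.141, -0.0, -0.066]
contact_force: [-0.0, -0.5, 2.2]
grip_width: 39.5
```

{"method": "servo_tool", "body": {
  "series": [
    [0, 0, 0, -0.1, 0],
    [0, 0, 0, -0.2, 0],
    [0, 0, 0, -0.2, 0],
    [0, 0, 0, -0.2, 0],
    [0, 0, 0, -0.1, 0],
    [0, 0, 0, 0, 0],
    [0, 0, 0, 0, 0],
    [0, 0, 0, 0, 0],
    [0, 0, 0, 0, 0]
  ]
}}

```text
time: 6.62
tool_pos: [472.5, 87.5, 85.8]
tcp_rot: [3.141, 0.001, -0.066]
contact_force: [-0.2, -0.6, -4.1]
grip_width: 39.8
```

```bash
python3 - <<'E'
from h import *
F=[]
for n in ["top","scene","wrist","top"]:
    im=bot.capture(n); o=bot.get_obs(); F.append(o["contact_force"]); cv2.imwrite(f"pics/l1{n}.png",im[:,:,::-1])
    print(o["contact_force"].round(2),o["moment"].round(3),o["tool_pos"].round(1),o["tau"].round(2),o["grip_width"])
E
```

```text
[ 0.31  0.09 -3.18] [ 0.009  0.016 -0.042] [472.6  87.5  85.8] [ 0.000e+00 -4.367e+01 -1.947e+01  2.000e-02 -8.000e-02 -0.000e+00] 39.86363748417733
[ 0.28  0.39 -2.93] [0.033 0.052 0.008] [472.6  87.5  85.9] [ 0.000e+00 -4.366e+01 -1.947e+01  2.000e-02 -8.000e-02 -0.000e+00] 39.648624402517456
[ 0.72 -0.13 -5.19] [0.092 0.054 0.005] [472.6  87.5  85.9] [-0.000e+00 -4.365e+01 -1.948e+01  2.000e-02 -8.000e-02 -0.000e+00] 40.142929314076284
[ 1.1   1.34 -3.55] [0.022 0.008 0.001] [472.6  87.5  85.9] [-0.000e+00 -4.365e+01 -1.948e+01  2.000e-02 -9.000e-02 -0.000e+00] 39.5081466092782
```

View pics/l1scene.png

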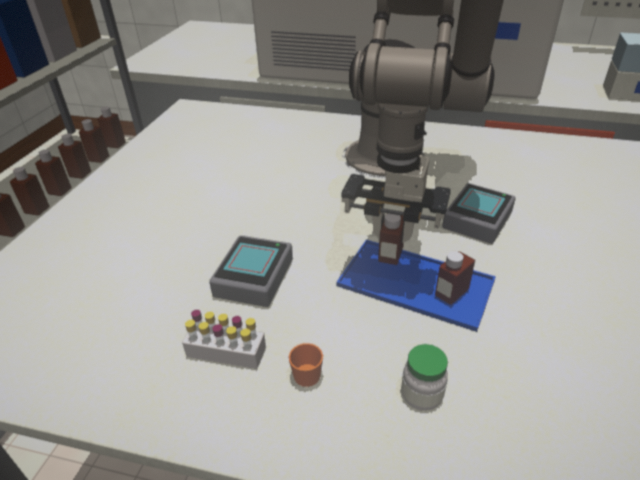

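The scene picture shows the right cartridge (390,240) hanging upright in the fingers. The force is about -3.8 N, or 0.38 kg, so it looks like the heavy one. I'll set it back and weigh the other.

{"method": "servo_tool", "body": {
  "series": [
    [0, 0, 0, 0.2, 0],
    [0, 0, 0, 0.2, 0],
    [0, 0, 0, 0.2, 0],
    [0, 0, 0, 0.1, 0],
    [0, 0, 0, 0.06, 0],
    [0, 0, 0, 0.04, 0],
    [0, 0, 0, 0, 0],
    [0, 0, 0, 0, 0]
  ]
}}

```text
time: 7.82
tool_pos: [472.8, 87.5, 46.2]
tcp_rot: [3.142, -0.0, -0.066]
contact_force: [-0.1, 0.3, -4.8]
grip_width: 39.9
```

{"method": "servo_tool", "body": {
  "series": [
    [0.6, 0, 0, 0, 0],
    [0.8, 0, 0, 0, 0],
    [1, 0, 0, 0, 0],
    [1, 0, 0, 0, 0],
    [1, 0, 0, 0, 0],
    [1, 0, 0, -0.3, 0],
    [1, 0, 0, -0.5, 0],
    [1, 0, 0, -0.5, 0],
    [1, 0, 0, -0.5, 0],
    [1, 0, 0, -0.5, 0],
    [1, 0, 0, -0.5, 0],
    [1, 0, 0, -0.3, 0],
    [1, 0, 0, 0, 0]
  ]
}}

```text
time: 9.45
tool_pos: [473.2, 87.5, 201.9]
tcp_rot: [-3.141, -0.002, -0.066]
contact_force: [0.2, 0.7, -0.8]
grip_width: 91.9
```

```bash
python3 w.py 472 87.5 -0.05 w2; python3 w.py 514 215.5 -0.48 w2b; python3 go.py 513.5 215.7 200 -0.48
```

```text
mask 0.63 300 348 180 264 iou 0.93
mask 0.63 131 225 143 232 iou 0.0
fit [ 4.74009e+02  8.75080e+01 -4.70000e-02] 0.051
mask 0.86 130 224 142 231 iou 0.9
mask 0.82 301 348 180 263 iou 0.0
fit [514.298 214.863  -0.613] 0.079
t 9.65 pos [472.2  87.5 200.1] rpy [ 3.141e+00  2.000e-03 -6.600e-02] F [-0.14  0.15 -0.41] w 91.7
spin share 0.2638 then shift mm [-2.250e+01 -1.328e+02  1.000e-01] shares [-0.451 -2.657  0.003]
```

View pics/w2b.png

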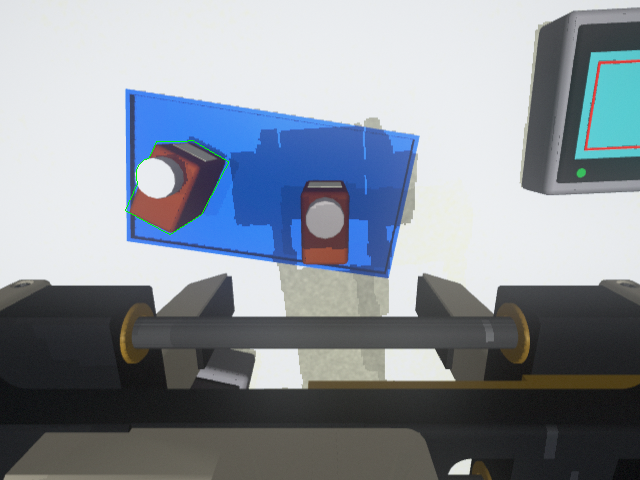

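The cartridge still stands at about (325,222). Next I'm moving over the other one, near (177,187).

{"method": "servo_tool", "body": {
  "series": [
    [1, 0, 0, 0, 0.0965],
    [1, 0, 0, 0, 0.0965],
    [1, 0, 0, 0, 0.0965],
    [1, -0.136, -0.658, 0, 0],
    [1, -0.136, -0.658, 0, 0],
    [1, -0.136, -0.658, 0, 0],
    [1, -0.136, -0.658, 0, 0],
    [1, 0, 0, 0, 0],
    [1, 0, 0, 0, 0]
  ]
}}

```text
time: 10.78
tool_pos: [514.0, 214.8, 200.2]
tcp_rot: [3.14, 0.001, -0.52]
contact_force: [-0.7, 0.4, -0.6]
grip_width: 91.4
```

```bash
python3 w.py 514 215.5 -0.52 w3; python3 go.py 514 215.5 46 -0.52
```

```text
mask 0.95 300 348 181 265 iou 0.93
mask 0.61 426 517 149 238 iou 0.0
fit [513.914 214.854  -0.542] 0.051
t 10.88 pos [514.2 214.3 200.7] rpy [ 3.141  0.    -0.521] F [-0.7  -0.34  0.44] w 92.2
spin share -0.0007 then shift mm [ -0.7  -0.9 154.7] shares [-0.015 -0.018  3.095]
```

View pics/w3.png

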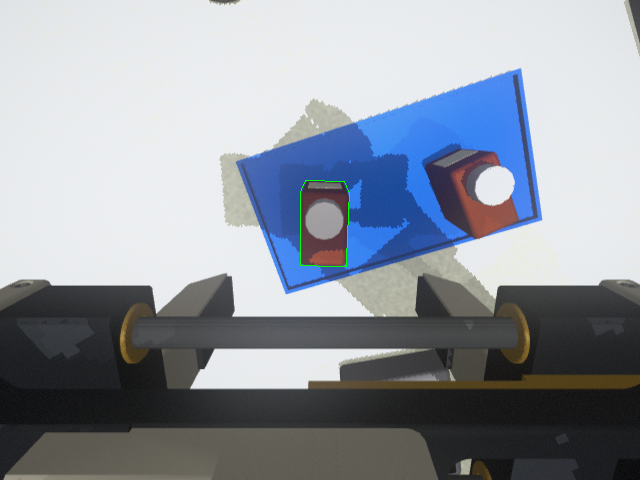

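The picture shows the second cartridge centred between the jaws at (325,222), with the fit at yaw -0.54. I'm descending, gripping and lifting it.

{"method": "servo_tool", "body": {
  "series": [
    [1, 0, 0, 0.5, 0.01],
    [1, 0, 0, 0.5, 0],
    [1, 0, 0, 0.5, 0],
    [1, 0, 0, 0.5, 0],
    [1, 0, 0, 0.5, 0],
    [1, 0, 0, 0.4, 0],
    [1, 0, 0, 0.19, 0],
    [1, 0, 0, 0, 0],
    [0, 0, 0, 0, 0],
    [0, 0, 0, 0, 0],
    [0, 0, 0, 0, 0],
    [0, 0, 0, 0, 0],
    [0, 0, 0, 0, 0],
    [0, 0, 0, 0, 0]
  ]
}}

```text
time: 12.62
tool_pos: [514.5, 215.2, 46.5]
tcp_rot: [3.141, -0.0, -0.536]
contact_force: [-0.1, -0.0, 0.3]
grip_width: 40.1
```

{"method": "servo_tool", "body": {
  "series": [
    [0, 0, 0, -0.1, 0],
    [0, 0, 0, -0.2, 0],
    [0, 0, 0, -0.2, 0],
    [0, 0, 0, -0.2, 0],
    [0, 0, 0, -0.1, 0],
    [0, 0, 0, 0, 0],
    [0, 0, 0, 0, 0],
    [0, 0, 0, 0, 0],
    [0, 0, 0, 0, 0]
  ]
}}

```text
time: 13.75
tool_pos: [514.4, 215.1, 86.2]
tcp_rot: [3.141, 0.0, -0.536]
contact_force: [-0.1, -0.1, -0.7]
grip_width: 39.9
```

```bash
python3 - <<'E'
from h import *
F=[]
for n in ["top","scene","wrist","top"]:
    im=bot.capture(n); o=bot.get_obs(); F.append(o["contact_force"]); cv2.imwrite(f"pics/l2{n}.png",im[:,:,::-1])
    print(o["contact_force"].round(2),o["moment"].round(3),o["tool_pos"].round(1),o["tau"].round(2),o["grip_width"])
E
```

```text
[ 0.25  0.26 -1.28] [0.072 0.007 0.01 ] [514.4 215.2  86.3] [-0.000e+00 -4.994e+01 -2.064e+01 -3.000e-02 -8.000e-02  0.000e+00] 39.7982051732115
[ 0.09  0.2  -1.04] [ 0.115  0.053 -0.074] [514.4 215.2  86.4] [-0.000e+00 -4.993e+01 -2.064e+01 -3.000e-02 -8.000e-02  0.000e+00] 40.25211896753142
[ 0.3  -0.69 -0.52] [0.066 0.042 0.025] [514.5 215.2  86.4] [-0.000e+00 -4.992e+01 -2.065e+01 -3.000e-02 -8.000e-02  0.000e+00] 39.95567981356403
[ 0.12  0.26 -1.43] [0.078 0.016 0.02 ] [514.5 215.2  86.5] [-0.000e+00 -4.992e+01 -2.065e+01 -3.000e-02 -8.000e-02  0.000e+00] 39.78948032048637
```

View pics/l2scene.png

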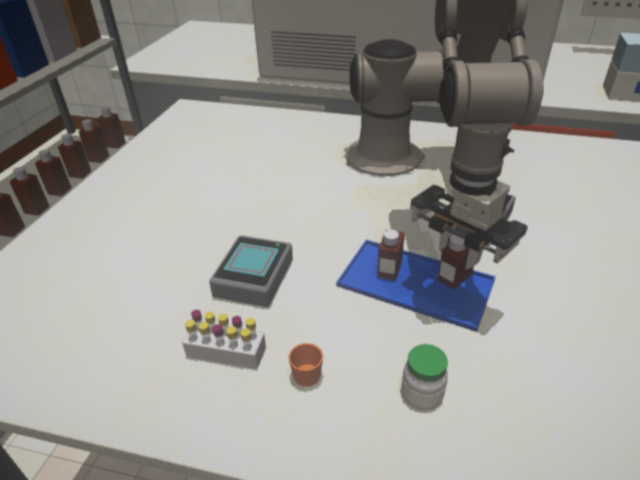

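The scene picture shows the left cartridge (457,262) held upright, with the other still standing at (390,255). It weighs about 1.0 N, so this is the light one. I'm setting it back.

{"method": "servo_tool", "body": {
  "series": [
    [0, 0, 0, 0.2, 0],
    [0, 0, 0, 0.2, 0],
    [0, 0, 0, 0.2, 0],
    [0, 0, 0, 0.1, 0],
    [0, 0, 0, 0.06, 0],
    [0, 0, 0, 0.04, 0],
    [0, 0, 0, 0, 0],
    [0, 0, 0, 0, 0]
  ]
}}

```text
time: 14.95
tool_pos: [514.6, 215.2, 46.7]
tcp_rot: [-3.141, -0.0, -0.536]
contact_force: [0.6, -1.0, -2.8]
grip_width: 39.5
```

{"method": "servo_tool", "body": {
  "series": [
    [0.6, 0, 0, 0, 0],
    [0.8, 0, 0, 0, 0],
    [1, 0, 0, 0, 0],
    [1, 0, 0, 0, 0],
    [1, 0, 0, 0, 0],
    [1, 0, 0, -0.3, 0],
    [1, 0, 0, -0.5, 0],
    [1, 0, 0, -0.5, 0],
    [1, 0, 0, -0.5, 0],
    [1, 0, 0, -0.5, 0],
    [1, 0, 0, -0.5, 0],
    [1, 0, 0, -0.3, 0],
    [1, 0, 0, 0, 0]
  ]
}}

```text
time: 16.58
tool_pos: [515.0, 215.3, 202.9]
tcp_rot: [-3.14, -0.002, -0.536]
contact_force: [-0.6, -0.2, -0.8]
grip_width: 91.6
```

```bash
python3 w.py 514 215 -0.54 w4; python3 go.py 473 87.4 200 -0.06
```

```text
mask 0.78 426 518 147 236 iou 0.0
t 16.68 pos [514.1 215.1 200.9] rpy [ 3.141e+00  1.000e-03 -5.360e-01] F [-0.55 -1.02 -0.59] w 91.8
spin share -0.3031 then shift mm [-33.4 129.9   0.9] shares [-0.667  2.599  0.019]
```

View pics/w4.png

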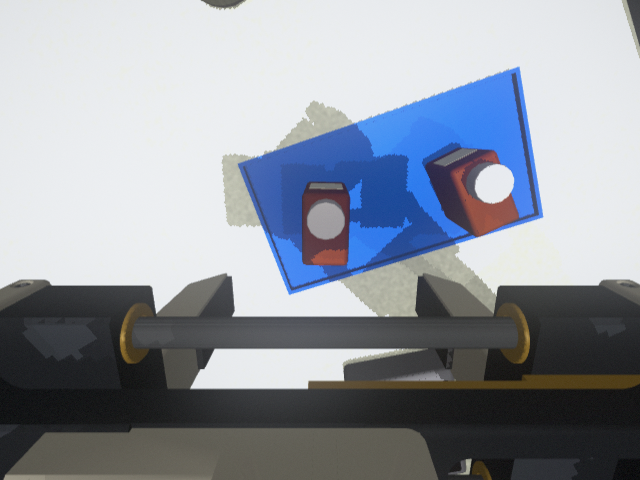

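Both cartridges stand upright in the tray, at (326,222) and (475,190); the network missed the near one this time. I'm going back over the heavy one.

{"method": "servo_tool", "body": {
  "series": [
    [1, 0, 0, 0, -0.101],
    [1, 0, 0, 0, -0.101],
    [1, 0, 0, 0, -0.101],
    [1, -0.167, 0.65, 0.005, 0],
    [1, -0.167, 0.65, 0.005, 0],
    [1, -0.167, 0.65, 0.005, 0],
    [1, -0.167, 0.65, 0.005, 0],
    [1, 0, 0, 0, 0],
    [1, 0, 0, 0, 0]
  ]
}}

```text
time: 17.8
tool_pos: [473.3, 87.8, 200.0]
tcp_rot: [-3.141, 0.001, -0.061]
contact_force: [-0.8, 0.5, -0.7]
grip_width: 91.9
```

```bash
python3 w.py 473 87.4 -0.06 w5; python3 go.py 473 87.4 46 -0.06
```

```text
mask 0.95 301 349 181 265 iou 0.95
mask 0.86 130 225 142 233 iou 0.0
fit [ 4.73309e+02  8.73420e+01 -6.50000e-02] 0.053
t 17.9 pos [473.5  88.2 200.2] rpy [-3.141e+00  1.000e-03 -5.900e-02] F [ 0.92  0.22 -0.88] w 91.9
spin share 0.0004 then shift mm [ -0.4   0.8 154.2] shares [-0.008  0.017  3.083]
```

{"method": "servo_tool", "body": {
  "series": [
    [1, 0, 0.01, 0.5, 0],
    [1, 0, 0, 0.5, 0],
    [1, 0, 0, 0.5, 0],
    [1, 0, 0, 0.5, 0],
    [1, 0, 0, 0.5, 0],
    [1, 0, 0, 0.4, 0],
    [1, 0, 0, 0.18, 0],
    [1, 0, 0, 0, 0],
    [0, 0, 0, 0, 0],
    [0, 0, 0, 0, 0],
    [0, 0, 0, 0, 0],
    [0, 0, 0, 0, 0],
    [0, 0, 0, 0, 0],
    [0, 0, 0, 0, 0]
  ]
}}

```text
time: 19.65
tool_pos: [473.4, 87.0, 46.6]
tcp_rot: [-3.142, -0.0, -0.06]
contact_force: [-0.2, 0.2, 1.5]
grip_width: 39.7
```

{"method": "servo_tool", "body": {
  "series": [
    [0, 0, 0, -0.1, 0],
    [0, 0, 0, -0.2, 0],
    [0, 0, 0, -0.2, 0],
    [0, 0, 0, -0.2, 0],
    [0, 0, 0, -0.2, 0],
    [0, 0, 0, -0.2, 0],
    [0, 0, 0, -0.3, 0],
    [0, 0, 0, -0.3, 0],
    [0, 0, 0, -0.2, 0],
    [0, 0, 0, -0.1, 0],
    [0, 0, 0, 0, 0],
    [0, 0, 0, 0, 0],
    [0, 0, 0, 0, 0]
  ]
}}

```text
time: 21.28
tool_pos: [473.1, 86.9, 146.1]
tcp_rot: [3.141, 0.001, -0.06]
contact_force: [0.2, 0.5, -4.5]
grip_width: 40.0
```

```bash
python3 - <<'E'
from h import *
for n in ["wrist","scene","top"]:
    im=bot.capture(n); o=bot.get_obs(); cv2.imwrite(f"pics/l3{n}.png",im[:,:,::-1])
    print(o["contact_force"].round(2),o["tool_pos"].round(1),o["grip_width"])
    m=bot.camera_model(n); W=np.array(m["world_from_camera"])
    for l in ["reader_glass"]:
        for d in bot.pinpoint(n,l):
            p=W@np.r_[d["point"],1]; print(n,l,round(d["p"],2),p[:3].round(0))
    if n=="top" or n=="scene":
      K=np.array(m["mtx"])
      hsv=cv2.cvtColor(im,cv2.COLOR_RGB2HSV); g=cv2.inRange(hsv,(80,60,60),(100,255,255))
      N,lab,st,c=cv2.connectedComponentsWithStats(g)
      for i in range(1,N):
        if st[i,4]>300:
            cs,_=cv2.findContours((lab==i).astype(np.uint8),cv2.RETR_EXTERNAL,cv2.CHAIN_APPROX_NONE)
            q=cv2.minAreaRect(cs[0])[0] if n=="top" else c[i]
            r=W[:3,:3]@(np.linalg.inv(K)@[q[0],q[1],1]*[1,-1,-1]); t=(50-W[2,3])/r[2]; print(n,"teal",q,st[i,4],(W[:3,3]+t*r).round(1))
E
python3 go.py 558 -176 150 0
```

```text
[ 0.39  1.14 -3.25] [473.1  86.9 146.1] 39.84554580225835
wrist reader_glass 0.18 [ 553. -180.    0.]
[ 0.01 -0.03 -4.  ] [473.2  87.  146.3] 39.898702412906935
scene reader_glass 0.76 [253. 261.  53.]
scene reader_glass 0.73 [ 555. -175.   48.]
scene reader_glass 0.25 [ 557. -177.   -0.]
scene teal [481.3627451  201.68872549] 408 [250.4 262.6  50. ]
scene teal [251.29538462 260.26153846] 325 [ 559.8 -174.3   50. ]
scene teal [251.19370079 258.70866142] 635 [ 555.4 -176.1   50. ]
[ 0.56  0.04 -5.23] [473.3  87.  146.4] 39.702710284988584
top reader_glass 0.61 [ 557. -177.   49.]
top reader_glass 0.59 [764.  -9.   1.]
top teal (413.5, 224.0) 615 [ 556.1 -176.7   50. ]
top teal (413.5, 224.0) 1089 [ 556.1 -176.7   50. ]
t 21.57 pos [473.3  86.9 146.5] rpy [ 3.141  0.    -0.06 ] F [ 0.3   0.68 -3.55] w 40.4
spin share -0.0383 then shift mm [ 84.7 262.9  -3.5] shares [ 1.694  5.259 -0.071]
```

View pics/l3scene.png

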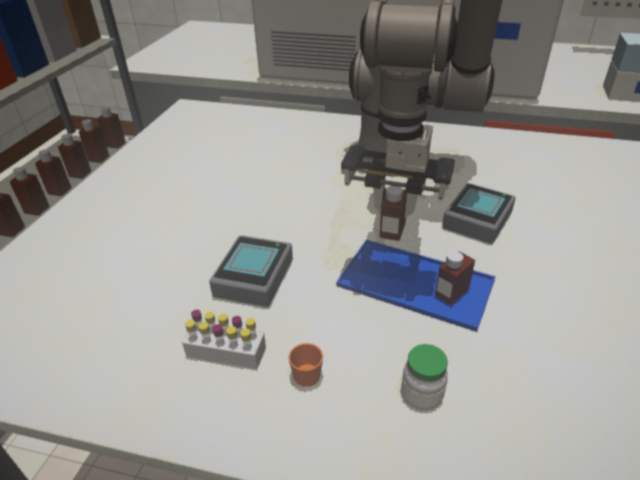

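The scene picture shows the heavy cartridge (393,212) clear of the tray and the light one standing at (455,278). The glass centre is at about (556.5, -176.5). I'm carrying it over.

{"method": "servo_tool", "body": {
  "series": [
    [0, 0, 0, 0, -0.038],
    [0, 0.072, 0.227, 0, 0],
    [0, 0.115, 0.363, 0, 0],
    [0, 0.143, 0.454, 0, 0],
    [0, 0.143, 0.454, 0, 0],
    [0, 0.143, 0.454, 0, 0],
    [0, 0.143, 0.454, 0, 0],
    [0, 0.143, 0.454, 0, 0],
    [0, 0.143, 0.454, 0, 0],
    [0, 0.143, 0.454, 0, 0],
    [0, 0.143, 0.454, 0, 0],
    [0, 0.143, 0.454, 0, 0],
    [0, 0.115, 0.363, 0, 0],
    [0, 0.072, 0.227, 0, 0],
    [0, 0, 0, 0.1, 0],
    [0, 0, 0, 0.2, 0],
    [0, 0, 0, 0.08, 0],
    [0, 0, 0, 0, 0],
    [0, 0, 0, 0, 0],
    [0, 0, 0, 0, 0]
  ]
}}

```text
time: 24.08
tool_pos: [556.4, -176.4, 127.9]
tcp_rot: [3.141, -0.001, -0.0]
contact_force: [-0.3, -0.1, -4.6]
grip_width: 40.1
```

```bash
python3 - <<'E'
from h import *
for n in ["scene","top","wrist"]:
    cm=bot.camera_model(n); im=bot.capture(n); o=bot.get_obs(); cv2.imwrite(f"pics/l4{n}.png",im[:,:,::-1])
    print(o["contact_force"].round(2),o["tool_pos"].round(1),o["tcp_rot"].round(3),o["grip_width"])
    W=np.array(cm["world_from_camera"])
    for d in bot.pinpoint(n,"cartridge_a"): print(n,round(d["p"],2),(W@np.r_[d["point"],1])[:3].round(0))
    for d in bot.outline_of(n,"cartridge_a"):
        m=d["mask"].astype(np.float32)
        for nm,x0,z0 in(("held",(556,-176,0),85),("light",(514,215,-.54),4)):
            s=sil(cm,cart(*x0,z0)); print(n,nm,round(d["p"],2),(np.minimum(s,m).sum()/np.maximum(s,m).sum()).round(2))
i=cv2.imread("pics/l4scene.png"); cv2.imwrite("pics/l4crop.png",cv2.resize(i[130:330,190:510],None,fx=2.4,fy=2.4))
E
```

```text
[ 0.74  0.35 -4.45] [ 556.4 -176.4  127.9] [ 3.141e+00 -1.000e-03 -0.000e+00] 40.17317487274407
scene 0.96 [ 557. -178.   85.]
scene 0.64 [518. 215.   3.]
scene held 0.69 0.73
scene light 0.69 0.0
scene held 0.6 0.0
scene light 0.6 0.91
scene held 0.16 0.01
scene light 0.16 0.0
[ 0.74  0.42 -4.3 ] [ 556.3 -176.4  127.7] [ 3.141e+00 -0.000e+00 -1.000e-03] 39.80797011358121
top 0.7 [514. 215.   5.]
top 0.69 [ 554. -173.   79.]
top held 0.94 0.0
top light 0.94 0.92
[-0.16 -0.13 -4.32] [ 556.3 -176.4  127.6] [ 3.141 -0.    -0.   ] 39.869467402307905
wrist 0.81 [ 553. -180.   83.]
wrist held 0.65 0.69
wrist light 0.65 0.0
wrist held 0.53 0.02
wrist light 0.53 0.0
```

View pics/l4crop.png

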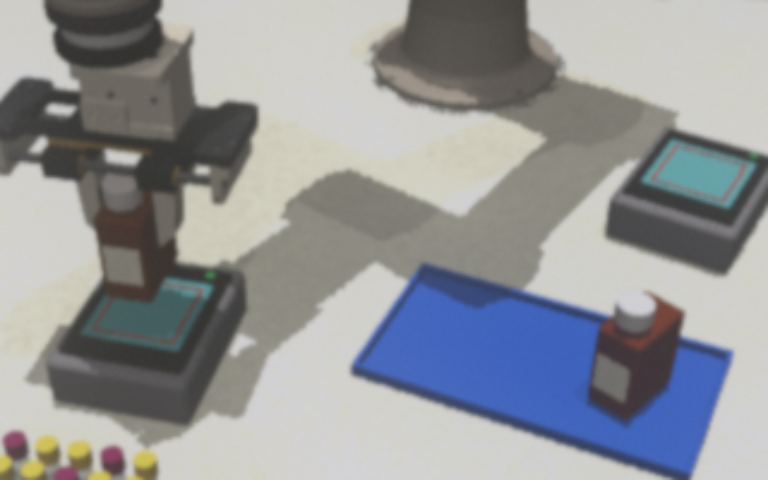

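The picture shows the heavy cartridge held upright over the glass of the right-hand reader, at crop (135,240). The light one stands in the tray at crop (635,355). I'm handing the job in.

```bash
python3 -c "
from plant import bot
print(bot.get_obs()['time'], bot.get_obs()['dq'].round(3)); print(bot.close_job())"
```

```text
24.525 [ 0.001 -0.001 -0.001  0.    -0.     0.002]
the job is handed in; nothing more can be done
None
```

I weighed both cartridges and handed the job in at 24.5 s, with the heavier one held over the reader farthest to the robot's right. No verdict was reported.

- **Weighing:** The right-hand cartridge (nearer the reader) pulled about 3.8 N (about 0.38 kg), so it is the steel one. The left-hand cartridge pulled about 1.0 N (about 0.10 kg), so it is the dummy. I set both back standing in the tray, then lifted the heavier one again.
- **Last checks:** The TCP was at (556, -176, 128) mm, against a glass centre measured at about (556, -177) mm. That puts the cartridge base about 35 mm above the glass, and its width in the fingers was 40 mm. The arm was still, the force was steady at about -4.4 N, and the cartridge looked upright. The lighter cartridge stood upright in the tray at about (514, 215) mm. I did not move the arm near the rack, jar or cup, but I made no final measurement of them.
- **Disagreements:**
    - The networks missed a cartridge in two pictures: the light one once while it stood under the gripper, and the held one in the final top picture.
    - They gave the held base height as 79 to 85 mm, which leaves 29 to 35 mm above the glass, inside the allowed range.
    - The held cartridge's outline matched only about 0.7, which I put down to the fingers covering part of it.

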